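Check in the old bottles in order

ROBOT

A 7-joint arm with a two-finger parallel gripper is mounted at the origin on the work surface. World frame = base frame: x ahead of the robot, y to its left, z up, the work surface at z = 0. Lengths are in m, angles in rad, forces in N, time in s.
With the tool pointing down it reaches from about 0.375 to 0.925 m from the base axis. Payload 3.1 kg.
Tool frame: the origin (TCP) lies between the finger pads; the fingertips stand 19 mm ahead of it and the grasp point (between the pads) is the TCP; z points along the fingers, y is the direction in which the jaws open and shut (so a half turn about z gives the same grasp; the last joint's range is limited). The gripper opens to 85 mm and grips with 20 to 120 N. Pads are 22 mm wide; open, the fingers measure 114 mm over their backs; the gripper's body (76 mm by 85 mm) begins 54 mm behind the grasp point. The pads swing forward as they close: fully open they stand 13 mm farther back than shut.
Start: joints at [-0.098, 0.383, 0.044, 1.598, -0.018, 1.161, -0.05], TCP at [0.65, 0, 0.25] pointing down, gripper open.
Joint ranges: [-2.61, 2.61], [-0.41, 2.15], [-1.48, 1.57], [0, 2.5], [-1.57, 4.71], [0.05, 1.97], [-2.85, 2.85]. Speed limits (rad/s): [2.79, 2.79, 3.14, 3.14, 3.14, 3.14, 3.14].

INTERFACE

Orientations are given as a unit quaternion [x, y, z, w].
In Python, from bench import move_ptp, movel, move_j, move_gripper, pause, inverse_kinematics, read_camera, camera_params, MotionError, sign_off, look_for, tip_of, read_time_s, read_qpos, read_joint_vel, read_effort, read_eef_pos, read_tcp_rot, read_ft_force, read_ft_torque, read_finger_gap gives the robot as it stands. Calls block until the motion is done:
- move_ptp(position, orientation): joint-space move of the TCP to a pose.
- movel(position, orientation=None, speed=0.15): straight line of the TCP; orientation=None keeps the orientation; speed is the mean speed in m/s.
- move_j(angles): joint-space move.
- move_gripper(opening, effort=None): finger opening in m; effort is the grip in N (None keeps the last); returns when the fingers have stopped.
- pause(seconds).
- inverse_kinematics(position, orientation): joint angles nearest the present ones, or None.
- read_camera(name): name is "scene" or "side" or "wrist"; returns the picture (420x560x3 uint8, red, green, blue); there is no depth.
- camera_params(name): a dict with "K" (3x3 intrinsics, pixels), "dist_coeffs" ([k1, k2, p1, p2, k3] as OpenCV has them; the pictures are not rectified), "camera_from_world" (4x4, takes a point from world to camera coordinates). Camera axes: x right, y down, z forward; pixel columns grow to the right and rows downward; lengths in m; the calibration is good to about 2 mm. A picture is of the moment at which its call begins: read the wrist's pose just before it. camera_params takes no time and is no camera call; for the wrist camera it gives the pose at the moment of the call.
A pose or a line that the arm cannot do raises MotionError and nothing moves.
- sign_off(): hands the job in, once; it reports no verdict.
Trained networks look in the newest picture that a camera, given by its name, has taken for a name from the list of things; names that differ only in an ending like _2 or _b are one class to them, and where a whole thing is asked for, a point or a joint stands for the part that bears it (a point fixed in the world has none). Each returns a list of dicts, best first, with "confidence" (0 to 1); they miss things now and then, are a little off and sometimes report something else, mostly with a low value. They report only what shows in the picture. A call takes as long as a camera call. They do not tell look-alikes from the thing itself.
- look_for(camera, name): "at" ([column, row] in pixels, amid what is visible of it).
- tip_of(camera, name): "at" ([column, row] in pixels: a listed point, or the origin of a listed thing).
Readings, each from a call of its own:
- read_time_s(): time.
- read_qpos(): joint angles.
- read_joint_vel(): joint speeds.
- read_effort(): joint torques, N m.
- read_eef_pos(): TCP position.
- read_tcp_rot(): TCP orientation.
- read_ft_force(): force on the tool from outside, world axes, zero at the start.
- read_ft_torque(): the same for the moment, N m.
- read_finger_gap(): finger opening in m.
Only numpy, scipy, OpenCV 4.12 (cv2) and the standard library are available. Lean on these libraries where they do the work, as an engineer would, in place of code of your own. Each camera call takes 0.05 s, during which the arm holds its last target. There are 200 camera calls.

TASK

Check in three of the old bottles: with a fingertip, gently press the red key in front of the green bottle all the way down, where it stays, then the key in front of the brown bottle, then the one in front of the deep blue bottle. Leave the clear bottle's key up, and do not lift, shift or tip any bottle or disturb the other things on the table.

Things in the scene. Friction and masses are not known exactly. Their poses are not given: they have to be found in the camera images.
- green_bottle_mid (a point): Small old green glass bottle with a cork-coloured stopper, 112 mm tall, 48 mm across, about 150 g, standing loose on the far part of its own grey stand (its top 127 mm above the table). The point is its centre, half-way up; z is up.
- green_key_top (a point): Centre of the top face of the red key on the stand of the green bottle: a round red cap 30 mm across and 8 mm thick on a white stem, above a black column 38 mm across whose top is 60 mm above the table. Key up: top face 79 mm above the table; fully down: 69 mm. The point moves with the key and shares the stand's axes: it lies 105 mm from the bottle's upright axis, along the stand's -x.
- green_key (a joint): How far the key of the green bottle is pressed down, in m: 0 up, 0.010 fully down on its stop. It slides straight down with a steady resistance of about 3 N, has no spring and stays where it is left; it counts as down beyond 0.006. Its column stands on a springy rubber foot: once the key is on its stop, pushing on makes the column sink about 1 mm for each 2.5 N (12 mm at most), and it rises again when let go.
- green_stand: Grey check-in stand of the green bottle, fixed to the table: 190 mm (its x) by 90 mm (its y) by 15 mm thick, origin at the centre of its underside. The red key is 60 mm from the origin along -x (the end nearer the robot), the bottle 45 mm along +x. All four stands look alike; only the bottle tells them apart.
- brown_bottle_mid (a point): Small old brown (amber) glass bottle with a cork-coloured stopper, 106 mm tall, 50 mm across, about 150 g, standing loose on the far part of its own grey stand (its top 121 mm above the table). The point is its centre, half-way up; z is up.
- brown_key_top (a point): Centre of the top face of the red key on the stand of the brown bottle: a round red cap 30 mm across and 8 mm thick on a white stem, above a black column 38 mm across whose top is 60 mm above the table. Key up: top face 79 mm above the table; fully down: 69 mm. The point moves with the key and shares the stand's axes: it lies 105 mm from the bottle's upright axis, along the stand's -x.
- brown_key (a joint): How far the key of the brown bottle is pressed down, in m: 0 up, 0.010 fully down on its stop. It slides straight down with a steady resistance of about 3 N, has no spring and stays where it is left; it counts as down beyond 0.006. Its column stands on a springy rubber foot: once the key is on its stop, pushing on makes the column sink about 1 mm for each 2.5 N (12 mm at most), and it rises again when let go.
- brown_stand: Grey check-in stand of the brown bottle, fixed to the table: 190 mm (its x) by 90 mm (its y) by 15 mm thick, origin at the centre of its underside. The red key is 60 mm from the origin along -x (the end nearer the robot), the bottle 45 mm along +x. All four stands look alike; only the bottle tells them apart.
- blue_bottle_mid (a point): Small old deep blue glass bottle with a cork-coloured stopper, 110 mm tall, 46 mm across, about 150 g, standing loose on the far part of its own grey stand (its top 125 mm above the table). The point is its centre, half-way up; z is up.
- blue_key_top (a point): Centre of the top face of the red key on the stand of the blue bottle: a round red cap 30 mm across and 8 mm thick on a white stem, above a black column 38 mm across whose top is 60 mm above the table. Key up: top face 79 mm above the table; fully down: 69 mm. The point moves with the key and shares the stand's axes: it lies 105 mm from the bottle's upright axis, along the stand's -x.
- blue_key (a joint): How far the key of the blue bottle is pressed down, in m: 0 up, 0.010 fully down on its stop. It slides straight down with a steady resistance of about 3 N, has no spring and stays where it is left; it counts as down beyond 0.006. Its column stands on a springy rubber foot: once the key is on its stop, pushing on makes the column sink about 1 mm for each 2.5 N (12 mm at most), and it rises again when let go.
- blue_stand: Grey check-in stand of the blue bottle, fixed to the table: 190 mm (its x) by 90 mm (its y) by 15 mm thick, origin at the centre of its underside. The red key is 60 mm from the origin along -x (the end nearer the robot), the bottle 45 mm along +x. All four stands look alike; only the bottle tells them apart.
- clear_bottle_mid (a point): Small old clear, colourless glass bottle with a cork-coloured stopper, 108 mm tall, 48 mm across, about 150 g, standing loose on the far part of its own grey stand (its top 123 mm above the table). The point is its centre, half-way up; z is up.
- clear_key_top (a point): Centre of the top face of the red key on the stand of the clear bottle: a round red cap 30 mm across and 8 mm thick on a white stem, above a black column 38 mm across whose top is 60 mm above the table. Key up: top face 79 mm above the table; fully down: 69 mm. The point moves with the key and shares the stand's axes: it lies 105 mm from the bottle's upright axis, along the stand's -x.
- clear_key (a joint): How far the key of the clear bottle is pressed down, in m: 0 up, 0.010 fully down on its stop. It slides straight down with a steady resistance of about 3 N, has no spring and stays where it is left; it counts as down beyond 0.006. Its column stands on a springy rubber foot: once the key is on its stop, pushing on makes the column sink about 1 mm for each 2.5 N (12 mm at most), and it rises again when let go.
- clear_stand: Grey check-in stand of the clear bottle, fixed to the table: 190 mm (its x) by 90 mm (its y) by 15 mm thick, origin at the centre of its underside. The red key is 60 mm from the origin along -x (the end nearer the robot), the bottle 45 mm along +x. All four stands look alike; only the bottle tells them apart.
- tub: White plastic bowl, 120 mm across the rim, 75 mm tall, loose; origin at the centre of its underside. A bystander.
- brush: Brush with a wooden handle, 190 mm long, lying loose; origin at the middle of its underside. A bystander.
- loupe: Black eye-glass magnifier, 48 mm across, 45 mm tall, loose; origin at the centre of its underside. A bystander.
- jar: Glass jar with a steel lid and a blank paper label, 60 mm across, 80 mm tall, loose; origin at the centre of its underside. A bystander.
Not all that is in view belongs to the job. Leave any orange, pink or yellow look-alike of the brown_stand alone.

How it is judged:
By the outcome, as a careful person would: the job done as asked, in the order asked, and still so for the second after the job is handed in, with the robot touching nothing.
It also fails if it takes over 43 s, if anything falls off the work surface, if the arm or the gripper's body presses on something with over 40 N, if the wrist force passes 120 N, or if a joint passes its speed limit or range.

## Working session

There is one attempt and no reset: what is moved stays moved. The work goes in short steps, each a Python script; the robot and the scene stay as the last script left them, time stands still between calls to the robot, and variables do not carry over. Pictures are saved under pics/ and viewed, about 8 in all and at most 12, crops included, and the job is handed in when it is done.

```bash
mkdir -p pics; cat > h.py <<'E'
from bench import *
import numpy as np, cv2
def ray(cam,uv,P=None):
    P=P or camera_params(cam);K=np.array(P["K"]);d=np.array(P["dist_coeffs"]);T=np.array(P["camera_from_world"])
    n=cv2.undistortPoints(np.array([[uv]],float),K,d)[0,0]
    return -T[:3,:3].T@T[:3,3], T[:3,:3].T@np.array([n[0],n[1],1])
def atz(cam,uv,z,P=None):
    c,r=ray(cam,uv,P);return c+r*(z-c[2])/r[2]
def snap(cam,f):
    im=read_camera(cam);cv2.imwrite("pics/"+f,cv2.cvtColor(im,cv2.COLOR_RGB2BGR));return im
E
python3 - <<'E'
from h import *
print(read_time_s(),read_eef_pos(),read_tcp_rot(),read_finger_gap(),read_ft_force())
Z={'green':.071,'brown':.068,'blue':.070,'clear':.069}
for c in("scene","side"):
    snap(c,c+"0.png")
    for n in Z:
        for s,z in(("_bottle_mid",Z[n]),("_key_top",.079)):
            for d in tip_of(c,n+s)[:5]:
                print(c,n+s,round(d["confidence"],2),np.round(d["at"],0),np.round(atz(c,d["at"],z),3)[:2])
print(read_time_s())
E
```

```text
0.0 [6.49084579e-01 2.33302645e-05 2.48858430e-01] [ 0.70706695  0.70714534 -0.00099057 -0.00089799] 0.08515813881483869 [ 0.67936097 -0.31091633  0.08149257]
scene green_bottle_mid 0.81 [259. 242.] [0.645 0.08 ]
scene green_key_top 0.58 [273. 220.] [0.552 0.066]
scene brown_bottle_mid 0.67 [301. 266.] [0.635 0.241]
scene brown_key_top 0.58 [364. 192.] [0.266 0.256]
scene brown_key_top 0.56 [326. 251.] [0.545 0.279]
scene brown_key_top 0.4 [436. 282.] [0.436 0.617]
scene brown_key_top 0.38 [284. 158.] [ 0.308 -0.068]
scene blue_bottle_mid 0.65 [217. 228.] [ 0.687 -0.068]
scene blue_key_top 0.36 [237. 203.] [ 0.572 -0.076]
scene blue_key_top 0.3 [180. 190.] [ 0.648 -0.272]
scene clear_bottle_mid 0.55 [178. 190.] [ 0.646 -0.289]
scene clear_key_top 0.45 [199. 176.] [ 0.559 -0.265]
side green_bottle_mid 0.93 [311. 188.] [0.646 0.076]
side green_key_top 0.53 [288. 205.] [0.532 0.069]
side brown_bottle_mid 0.62 [269. 164.] [0.636 0.262]
side brown_key_top 0.49 [245. 178.] [0.525 0.259]
side brown_key_top 0.44 [184. 221.] [0.263 0.25 ]
side brown_key_top 0.38 [266. 263.] [ 0.323 -0.047]
side brown_key_top 0.16 [306. 210.] [0.554 0.013]
side blue_bottle_mid 0.55 [354. 204.] [ 0.686 -0.07 ]
side blue_key_top 0.67 [238. 152.] [0.599 0.375]
side blue_key_top 0.39 [333. 218.] [ 0.586 -0.068]
side clear_bottle_mid 0.76 [400. 246.] [ 0.643 -0.276]
side clear_bottle_mid 0.62 [345. 230.] [ 0.579 -0.121]
side clear_bottle_mid 0.44 [386. 264.] [ 0.56  -0.288]
side clear_key_top 0.65 [373. 256.] [ 0.553 -0.246]
side clear_key_top 0.29 [345. 227.] [ 0.584 -0.119]
0.9
```

View pics/scene0.png

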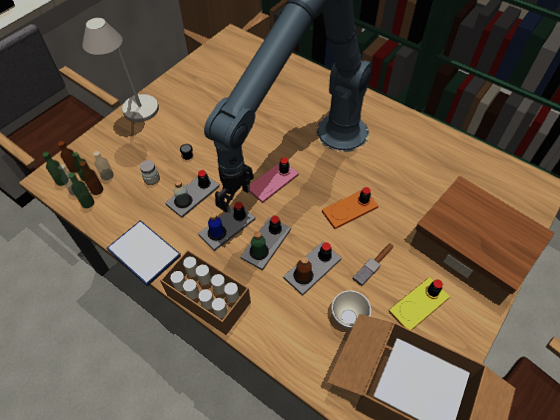

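View pics/side0.png

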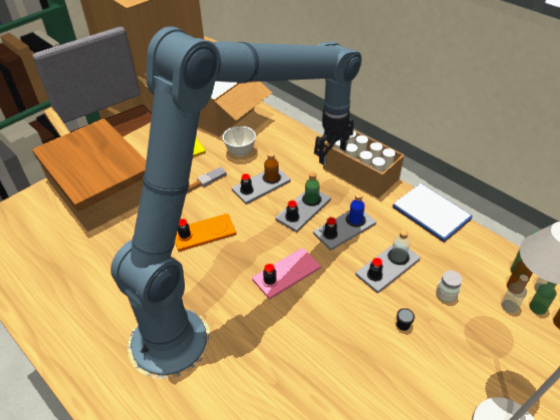

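Four grey stands run left to right: clear (scene 199,176), blue (237,205), green (273,220) and brown (326,245). The orange, pink and yellow ones are decoys. Next I'll refine from near with the wrist camera.

```bash
cat >> h.py <<'E'
Q=[0.70710678,0.70710678,0,0]
def reds(cam,im,z,P):
    hsv=cv2.cvtColor(im,cv2.COLOR_RGB2HSV);m=((hsv[...,0]<6)|(hsv[...,0]>174))&(hsv[...,1]>190)&(hsv[...,2]>110)
    n,l,s,c=cv2.connectedComponentsWithStats(m.astype(np.uint8))
    return [(int(s[i,4]),c[i].round(1),s[i,:4],atz(cam,c[i],z,P).round(4)[:2]) for i in range(1,n) if s[i,4]>25]
E
python3 - <<'E'
from h import *
for c in("scene","side"):
    im=cv2.cvtColor(cv2.imread(f"pics/{c}0.png"),cv2.COLOR_BGR2RGB)
    for r in reds(c,im,.077,camera_params(c)): print(c,*r)
move_gripper(0.0)
G=np.array([.541,.067])
move_ptp([*G,.24],Q)
P=camera_params("wrist");im=snap("wrist","w0.png")
for r in reds("wrist",im,.079,P): print("w",*r)
for n in("green","brown","blue"):
  for s,z in (("_key_top",.079),("_bottle_mid",.07)):
    for d in tip_of("wrist",n+s)[:4]: print(n+s,round(d["confidence"],2),np.round(d["at"]),atz("wrist",d["at"],z,P).round(4))
print(read_time_s(),read_eef_pos(),read_finger_gap())
E
```

```text
scene 33 [283.9 160. ] [281 157   7   6] [ 0.3146 -0.0618]
scene 37 [201.4 172.7] [198 170   8   6] [ 0.5421 -0.2677]
scene 38 [365.9 189.8] [362 187   8   7] [0.2528 0.2548]
scene 42 [274.5 218.9] [271 216   8   7] [0.5446 0.0677]
scene 48 [325.9 246. ] [322 243   9   7] [0.5296 0.2675]
scene 57 [437.4 283.4] [433 280   9   8] [0.4349 0.623 ]
side 33 [245.2 177.2] [242 175   8   5] [0.5289 0.2635]
side 42 [291.6 203.6] [288 201   8   6] [0.5456 0.067 ]
side 38 [182.1 222.5] [179 219   8   7] [0.256  0.2514]
side 44 [331.  220.8] [327 218   9   6] [ 0.5751 -0.0703]
side 62 [376.7 261.7] [372 258  10   8] [ 0.5439 -0.2669]
side 58 [269.  267.9] [265 264   9   8] [ 0.3174 -0.0637]
w 675 [285.  199.2] [270 185  31  29] [0.548  0.0691]
w 412 [ 73.9 315.3] [ 62 305  25  21] [ 0.319  -0.0614]
green_key_top 0.69 [284. 198.] [0.547  0.0701 0.079 ]
green_bottle_mid 0.83 [392. 189.] [0.6538 0.0772 0.07  ]
brown_key_top 0.98 [ 71. 317.] [ 0.3158 -0.0634  0.079 ]
blue_bottle_mid 0.92 [404. 333.] [ 0.6851 -0.0905  0.07  ]
2.5917 [0.54176416 0.06626834 0.2400096 ] 6.831600419584989e-05
```

View pics/w0.png

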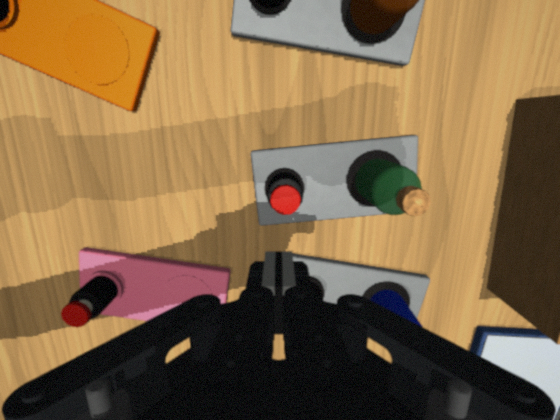

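The wrist view shows the green key at (285,199), which gives (0.547, 0.069) and agrees with the scene and side cameras (0.545, 0.067). Its bottle is the green one at about 105 mm. Pressing with a force guard.

```bash
cat >> h.py <<'E'
def press(x,y,fmax=8.0):
    movel([x,y,.125],Q,.12); pause(.1)
    f0=np.mean([read_ft_force()[2] for _ in range(3)])
    movel([x,y,.108],Q,.05); z=.108; log=[]; 
    while z>.074:
        z-=.0015; movel([x,y,z],Q,.02)
        f=read_ft_force()[2]-f0; log.append((round(float(read_eef_pos()[2]),4),round(float(f),1)))
        if f>fmax: break
    print(log); xyz=read_eef_pos()
    movel([x,y,.13],Q,.08); print("t",read_time_s(),"released at",xyz)
E
python3 - <<'E'
from h import *
move_ptp([.5465,.0682,.14],Q)
press(.5465,.0682)
movel([.53,.20,.22],Q,.2)
P=camera_params("wrist");im=snap("wrist","w1.png")
for r in reds("wrist",im,.079,P): print("w",*r)
for n in("brown_key_top","brown_bottle_mid"):
    for d in tip_of("wrist",n)[:3]: print(n,round(d["confidence"],2),np.round(d["at"]),atz("wrist",d["at"],.079 if "key" in n else .068,P).round(4))
print(read_time_s())
E
```

```text
[(0.1065, -1.6), (0.105, -0.8), (0.1034, -1.2), (0.1019, -0.2), (0.1004, -0.9), (0.0988, -0.4), (0.0978, 1.2), (0.0962, 2.2), (0.0946, 1.6), (0.093, 1.8), (0.0915, 1.9), (0.09, 2.8), (0.0885, 2.2), (0.0873, 4.5), (0.0861, 5.7), (0.0851, 9.4)]
t 8.6667 released at [0.54686003 0.0682462  0.08509443]
w 204 [283.6 136. ] [264 118  35  26] [0.5346 0.2594]
brown_key_top 0.89 [283. 125.] [0.5339 0.2684 0.079 ]
brown_bottle_mid 0.81 [400. 143.] [0.6377 0.2527 0.068 ]
9.7667
```

View pics/w1.png

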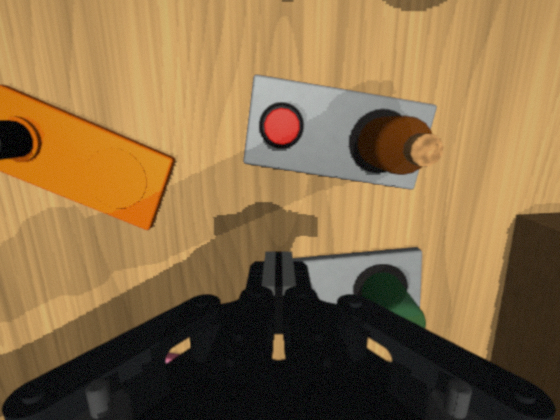

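Green's force trace shows contact at 0.098, about 2 N of sliding, then the stop at 0.088: a full press. The brown key shows at (282,125), about (0.531, 0.267), in front of the brown bottle. Pressing it, then looking at blue and back at green and brown.

```bash
python3 - <<'E'
from h import *
move_ptp([.531,.267,.14],Q)
press(.531,.267)
movel([.535,.267,.22],Q,.25)
move_ptp([.575,-.135,.22],Q)
P=camera_params("wrist");im=snap("wrist","w2.png")
for r in reds("wrist",im,.079,P): print("w",*r)
for n in("blue_key_top","blue_bottle_mid"):
    for d in tip_of("wrist",n)[:3]: print(n,round(d["confidence"],2),np.round(d["at"]),atz("wrist",d["at"],.079 if "key" in n else .070,P).round(4))
print(read_time_s())
E
```

```text
[(0.1066, -0.4), (0.105, -0.8), (0.1034, 0.2), (0.1018, -1.0), (0.1004, -0.4), (0.0988, -0.3), (0.0978, 0.6), (0.0963, 1.3), (0.0946, 1.9), (0.093, 2.0), (0.0915, 2.5), (0.09, 2.0), (0.0885, 2.2), (0.0873, 4.1), (0.0862, 6.9), (0.0852, 8.9)]
t 15.8583 released at [0.531308   0.26718357 0.08522444]
w 587 [279.  137.9] [263 117  35  34] [ 0.5763 -0.0723]
blue_key_top 0.7 [275. 130.] [ 0.5728 -0.0658  0.079 ]
blue_bottle_mid 0.6 [396. 155.] [ 0.6807 -0.0874  0.07  ]
18.0167
```

View pics/w2.png

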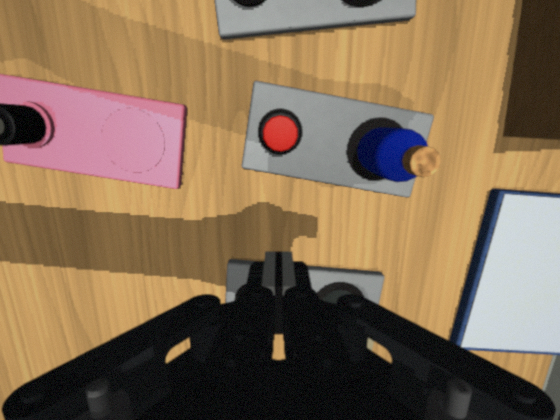

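The brown press shows the same full-travel signature. The blue key is at (280,132), about (0.576, -0.069), which the side camera confirms. Pressing it, then moving clear for final checks.

```bash
python3 - <<'E'
from h import *
movel([.576,-.069,.14],Q,.2)
press(.576,-.069)
movel([.576,-.069,.25],Q,.25)
move_ptp([.45,.0,.33],Q)
print(read_time_s())
for c in("scene","side"):
    im=snap(c,c+"1.png")
    for r in reds(c,im,.067,camera_params(c)): print(c,*r)
a=cv2.imread("pics/scene1.png")[130:340,120:400];b=cv2.imread("pics/side1.png")[130:340,200:480]
cv2.imwrite("pics/fin.png",cv2.resize(np.vstack([np.hstack([a,b])]),(800,300),interpolation=cv2.INTER_CUBIC))
Z={'green':.071,'brown':.068,'blue':.070,'clear':.069}
for n in Z:
    for d in tip_of("side",n+"_bottle_mid")[:1]: print(n,np.round(d["at"]),atz("side",d["at"],Z[n]).round(3))
print(read_time_s())
E
```

```text
[(0.1066, 0.8), (0.1049, -0.9), (0.1034, 0.6), (0.1018, -0.3), (0.1004, -0.3), (0.0988, 0.2), (0.0979, 1.1), (0.0963, 2.8), (0.0946, 2.7), (0.093, 3.3), (0.0915, 2.6), (0.09, 3.4), (0.0885, 1.9), (0.0873, 4.9), (0.0862, 7.9), (0.0852, 10.1)]
t 24.275 released at [ 0.576373   -0.06904856  0.08519175]
25.6083
scene 37 [201.4 172.7] [198 170   8   6] [ 0.5369 -0.2742]
scene 38 [365.9 189.8] [362 187   8   7] [0.2455 0.2522]
scene 40 [238.2 206.5] [235 204   8   6] [ 0.5735 -0.0693]
scene 43 [274.7 220.4] [271 217   8   7] [0.5442 0.0678]
scene 51 [325.7 247.6] [322 244   9   8] [0.5298 0.2676]
scene 58 [437.4 283.4] [433 280  10   8] [0.4288 0.6233]
side 36 [245.4 179.1] [242 176   8   6] [0.5301 0.2647]
side 47 [291.9 206. ] [288 203   9   7] [0.5458 0.0661]
side 44 [181.5 222.5] [178 220   9   6] [0.2594 0.2608]
side 52 [330.9 223.2] [326 220  10   7] [ 0.5746 -0.0708]
side 63 [376.7 261.8] [372 258  10   8] [ 0.5509 -0.2629]
side 58 [268.9 267.8] [265 264   9   8] [ 0.3226 -0.0574]
green [312. 188.] [0.649 0.072 0.071]
brown [270. 164.] [0.639 0.258 0.068]
blue [356. 204.] [ 0.69  -0.077  0.07 ]
clear [402. 244.] [ 0.652 -0.276  0.069]
25.9083
```

View pics/fin.png

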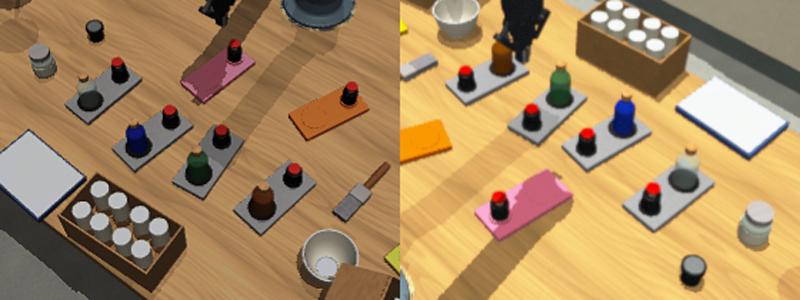

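The three keys have dropped about 2 px in both views, which is consistent with 10 mm. The clear key and the decoys haven't moved, the bottles are upright and in place, and the arm is clear.

```bash
python3 -c "
from h import *
sign_off();print(read_time_s())"
```

```text
the job is handed in; nothing more can be done
the job is handed in; nothing more can be done
```

I pressed the green, brown and blue keys in that order with the closed fingertips, and handed the job in at about 26 s of the 43 s allowed. It reports no verdict.

- **Presses:** all three force traces looked the same: contact, about 2–3 N while the key slid roughly 10 mm, then a stiff rise at the stop. I released at 9–10 N.
- **Final pictures:** the green and brown caps sit 1.5–2.5 px lower in both fixed views, and the blue cap is also lower in the side view. It was not detected in the first scene picture, so there is no comparison for it there. The clear key has not moved by more than 0.1 px.
- **Other things:** all four bottles are upright. Their measured positions agree to within about 9 mm with those from before the presses, which I put down to network noise. The other things look undisturbed by eye, and the arm ended clear of everything.

No checks failed. The camera estimates of the key positions differed by up to about 4 mm, well within the 30 mm caps.

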